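# Demagnetise the hunter watch and lay it in its case

### The job

Demagnetise the silver pocket watch: lay it flat, centred on the demagnetiser's round rubber pad, and with the watch lying there push the spring toggle fully towards the pad, hold it over for a good two seconds and let it spring back to centre; never push the toggle the other way, as that magnetises. Then lay the watch flat, lid up, in the open walnut case. Set the watch down both times rather than dropping it, and do not disturb the other things on the table.

Things in the scene. Friction and masses are not known exactly. Their poses are not given: they have to be found in the camera images.
- watch_center (a point): Closed silver hunter pocket watch lying flat, loose, 160 g: a round case 54 mm across and 18 mm thick, its rim upright from 3 to 15 mm above its underside; a pendant with crown and bow sticks out to 60 mm from the centre, 24 mm wide. This point is the middle of the round case, half-way up (9 mm above its underside). Own x points from the centre to the bow, z up through the lid. Start: on the table between the demagnetiser and the case.
- pad_top (a point): Demagnetiser: fixed grey bench unit 200 x 120 mm and 45 mm tall, with a round black rubber pad, 104 mm across and 5 mm thick, on one half and a paddle toggle on the other. This point is the centre of the pad's upper face, 50 mm above the table. x points along the unit's length away from the toggle, z up; the toggle's pivot lies at x = -111 mm, y = 0, 1 mm below this point.
- toggle_paddle (a point): Middle of the toggle's black paddle: 10 mm thick along the throw, 26 mm wide, 32 mm tall (from 26 to 58 mm above the pivot on its stem); this point is 42 mm above the pivot and moves with the paddle. Upright when centred; its x points along the throw, towards the pad.
- toggle (a joint): Angle of the spring-centred momentary toggle, rad: 0 centred and upright, positive leaning towards the pad (demagnetise), negative away from it (magnetise). Stops at +0.42 and -0.42; the demagnetising contact makes from 0.3. Spring 0.5 N m per rad, about 5 N on the paddle at full throw; it returns by itself in about 0.2 s when let go.
- case_in (a point): Open walnut case, fixed: outside 166 mm along its x by 156 mm along its y, 34 mm tall, walls 8 mm; inside 150 x 140 mm. This point is the centre of the flat lined inner floor, 11 mm above the table, 23 mm below the rim. z up. The lid stands open on the -x side, leaning back outwards by 0.3 rad, its top about 195 mm above the table; it stays where it is and may be left alone.
- slate_base: Black slate clock base, a plain loose slab 100 x 190 x 40 mm. Bystander. Origin at the centre of its underside.
- finial: Brass cone finial standing upright, 54 mm across the foot, 112 mm tall, loose. Bystander. Origin at the centre of its underside.
- bushing_tool: Steel bushing tool standing upright, round foot 56 mm across, stem 22 mm, 88 mm tall, loose. Bystander. Origin at the centre of its underside.
- loupe: Black eye loupe standing on the table, 42 mm across, 34 mm tall, loose. Bystander. Origin at the centre of its underside.
- blower: Rubber dust blower standing upright, 60 mm across, 100 mm tall, loose. Bystander. Origin at the centre of its underside.
- jar: Amber glass jar with a steel cap, 60 mm across, 70 mm tall, loose. Bystander. Origin at the centre of its underside.
- brush: Brush lying flat, 170 mm long, loose. Bystander.
Not all that is in view belongs to the job. There is more than one size of the part that bears pad_top; the job needs the smaller.

How it is judged (in metres and radians):
On the way, in this order (a step that is already met when the one before it is completed fails the run):
1. The watch lies flat, let go, with its round case wholly on the pad (centre within 26 mm of the pad's centre) (horizontal distance between watch_center and pad_top below 0.026 m and z of watch_center in the frame of pad_top between 0.004 and 0.013 m and angle between watch_center's own z axis and vertical below 0.15 rad and contact force between the fingers and watch below 0.02 N), for 0.2 s.
2. The toggle is held over towards the pad (beyond 0.3 rad) for 1.5 s without a break, the watch lying on the pad (horizontal distance between watch_center and pad_top below 0.026 m and z of watch_center in the frame of pad_top between 0.004 and 0.013 m and angle between watch_center's own z axis and vertical below 0.15 rad and value of joint toggle above 0.3 rad), for 1.5 s.
3. The toggle is let go and springs back to centre (within 0.06 rad), the watch still on the pad (horizontal distance between watch_center and pad_top below 0.026 m and z of watch_center in the frame of pad_top between 0.004 and 0.013 m and angle between watch_center's own z axis and vertical below 0.15 rad and value of joint toggle between -0.06 and 0.06 rad), for 0.2 s.
At the end, for the whole second after the job is handed in: The watch lies flat (within 0.15 rad) and lid up on the inner floor of the walnut case, wholly between its walls, let go and at rest, and the toggle stands centred (within 0.06 rad) (x of watch_center in the frame of case_in between -0.052 and 0.052 m and y of watch_center in the frame of case_in between -0.047 and 0.047 m and z of watch_center in the frame of case_in below 0.014 m and angle between watch_center's own z axis and vertical below 0.15 rad and value of joint toggle between -0.06 and 0.06 rad and contact force between the fingers and watch below 0.02 N and linear speed of watch below 0.02 m/s); the robot touches nothing.
It fails at once if The toggle is pushed away from the pad by more than 0.15 rad (value of joint toggle below -0.15 rad).
It fails at once if The watch is let go more than about 25 mm above the pad, or more than about 30 mm above the floor of the case (contact force between the fingers and watch below 0.02 N and (height (world z) of watch_center above 0.085 m or (horizontal distance between watch_center and case_in below 0.1 m and height (world z) of watch_center above 0.05 m))).
It fails at once if A bystander is moved by more than 30 mm (distance of any of slate_base, finial, bushing_tool, loupe, blower, jar, brush from where it was at the start of the episode above 0.03 m).
It also fails if it takes over 72 s, if anything falls off the work surface, if the arm or the gripper's body presses on something with over 40 N, if the wrist force passes 120 N, or if a joint passes its speed limit or range.

### The arm

A 7-joint arm with a two-finger parallel gripper is mounted at the origin on the work surface. World frame = base frame: x ahead of the robot, y to its left, z up, the work surface at z = 0. Lengths are in mm, angles in rad, forces in N, time in s.
With the tool pointing down it reaches from about 400 to 875 mm from the base axis. Payload 19.3 kg.
Tool frame: the origin (TCP) lies on the centre line of the jaws, within the pads' length; the fingertips stand 22 mm ahead of it and the grasp point (between the pads) lies 3 mm ahead of it; z points along the fingers, y is the direction in which the jaws open and shut (so a half turn about z gives the same grasp; the last joint's range is limited). The gripper opens to 85 mm and grips with 20 to 120 N. Pads are 22 mm wide; open, the fingers measure 114 mm over their backs; the gripper's body (76 mm by 85 mm) begins 54 mm behind the grasp point. The pads swing forward as they close: fully open they stand 13 mm farther back than shut.
Start: joints at [-1.308, 0.521, -0.036, 1.599, 0.021, 1.021, -0.113], TCP at [204.2, 590.692, 253.291] pointing down, gripper open.
Joint ranges: [-2.91, 2.91], [-0.3, 2.13], [-1.5, 1.42], [0.17, 2.43], [-1.26, 4.41], [0.16, 1.93], [-2.52, 2.52]. Speed limits (rad/s): [1.89, 1.89, 2.39, 2.39, 3.01, 3.01, 3.01].

### API

Orientations are given as a rotation vector (axis times angle).
In Python, from rig import manip, snapshot, calibration gives the robot as it stands.
- The arm moves only by the tool apply_moves, never from a script. Its argument "commands" is a list that holds one entry, the list of rows, each a list of 7 numbers: the shift along the tool's x, y, z in cm, then the turn, a rotation vector about the tool's x, y, z in rad, then the closure, from -1 (fully open) to 1 (shut). In form: [[[x, y, z, rx, ry, rz, gripper], ...]]. A call has 1 to 12 rows; each row is the pose to reach, as a shift and turn from the pose commanded when the call began, along the tool's axes at that moment; what a row does not reach only later rows make up. A row lasts 1/10 s, in which the tool goes at most 50 mm and 8.59 degrees, less where a joint would pass 70% of its speed; a pose out of reach is approached as far as the arm can. A call with a gripper value outside its range is refused whole. The fingers move at their own pace and stop on an object; the grip force is fixed at half the most. Time passes only in rows, so rows that repeat a pose let the fingers close. It gives the time, the measured TCP pose, the force and the opening at its end, in the units of the state.
- manip.observe(): the state, without advancing time (a new reading comes with each control period).
- snapshot(name): name is "scene" or "side" or "wrist"; returns the picture (400x640x3 uint8, red, green, blue); there is no depth.
- calibration(name): a dict with "intrinsics" (3x3 intrinsics, pixels), "origin" and "rotation" of the camera in the world; the wrist camera has in their place "T_tool_cam" (4x4, takes a point from camera to tool coordinates, whose origin is the TCP and whose axes are the flange's). Camera axes: x right, y down, z forward; pixel columns grow to the right and rows downward; lengths in mm; the calibration is good to about 2 mm. A picture is of the moment at which its call begins: read the wrist's pose just before it. calibration takes no time and is no camera call.
- manip.sign_off(): hands the job in, once; it reports no verdict.
The state is a dict: "t": time; "joints": joint angles; "joint_velocities": joint speeds; "joint_torque": joint torques, N m; "tool_pos": TCP position; "tool_rot": TCP orientation; "contact_force": force on the tool from outside, world axes, zero at the start; "wrist_torque": the same for the moment, N m; "gripper_width": opening from 0.0 (shut) to 1.0 (fully open).
Only numpy, scipy, OpenCV 4.12 (cv2) and the standard library are available. Lean on these libraries where they do the work, as an engineer would, in place of code of your own. Each camera call takes 0.05 s, during which the arm holds its last target.

## Working session

There is one attempt and no reset: what is moved stays moved. The work goes in short steps, Python scripts to look and compute and a tool call to move; the robot and the scene stay as the last step left them, time stands still between calls to the robot, and variables do not carry over. Pictures are saved under pics/ and viewed, and the job is handed in when it is done.

Besides the shell and the picture viewer there is one more tool, called after ">>>" by a JSON object that holds its "name" and its "arguments", one argument or row to a line. apply_moves: Moves the arm, as the interface text tells. Its arguments: {"type":"object","properties":{"commands":{"type":"array","items":{"type":"array","items":{"type":"array","items":{"type":"number"}}}}},"required":["commands"]}

```bash
mkdir -p pics; ls; python3 - <<'E'
from rig import manip, snapshot, calibration
import cv2
print(manip.observe())
for n in ["scene","side","wrist"]:
    im=snapshot(n); cv2.imwrite(f"pics/{n}0.png",im[:,:,::-1])
    print(n,calibration(n))
E
```

```text
pics
{'t': 0.0, 'joints': array([-1.30817268,  0.52202315, -0.03630605,  1.60002206,  0.02117899,
        1.02111454, -0.11276349]), 'joint_velocities': array([-1.79488166e-03, -4.67474796e-04, -4.53532395e-05,  1.77449687e-03,
       -8.08612322e-04, -4.38795720e-04, -6.65512374e-04]), 'joint_torque': array([-1.38459840e-03, -9.27094960e+01,  1.97966695e+00, -3.69939744e+01,
        1.79484993e-02,  7.96260720e-03,  4.30031434e-06]), 'tool_pos': array([204.12958149, 590.37777582, 252.71523491]), 'tool_rot': array([-5.20373080e-01, -3.09807536e+00,  1.84863903e-03]), 'contact_force': array([ 0.21429314,  0.31265533, -0.70939278]), 'wrist_torque': array([-0.027984  , -0.01626477,  0.00536826]), 'gripper_width': 1.002270374506601}
scene {'intrinsics': array([[405.81778851,   0.        , 320.14864456],
       [  0.        , 405.81778851, 202.73260194],
       [  0.        ,   0.        ,   1.        ]]), 'origin': array([1106.53439926, -625.80001286,  890.49843919]), 'rotation': array([-2.1729339 , -0.96114539,  0.38741499])}
side {'intrinsics': array([[387.88799924,   0.        , 310.02899486],
       [  0.        , 387.88799924, 191.75347762],
       [  0.        ,   0.        ,   1.        ]]), 'origin': array([ 167.07702922, -987.97561243,  817.31714497]), 'rotation': array([-2.16708642,  0.3541105 , -0.19757008])}
wrist {'intrinsics': array([[346.37269196,   0.        , 320.59601763],
       [  0.        , 346.37269196, 200.81422159],
       [  0.        ,   0.        ,   1.        ]]), 'T_tool_cam': array([[ 1.26161939e-03, -9.62543159e-01, -2.71125573e-01,
         6.90636758e+01],
       [ 9.99999204e-01,  1.20668164e-03,  3.69331535e-04,
        -9.66962397e-01],
       [-2.83352914e-05, -2.71125823e-01,  9.62543915e-01,
        -1.19479308e+02],
       [ 0.00000000e+00,  0.00000000e+00,  0.00000000e+00,
         1.00000000e+00]])}
```

View pics/scene0.png

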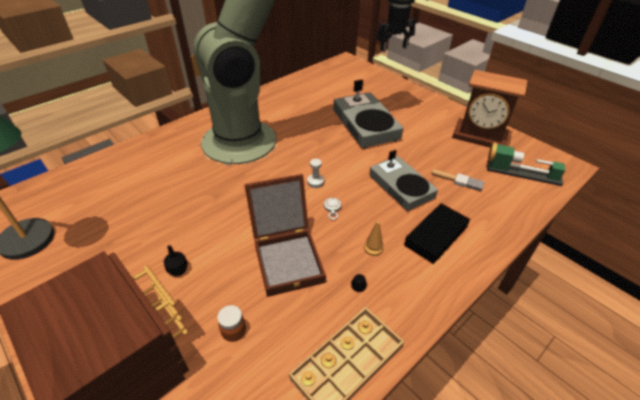

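View pics/side0.png

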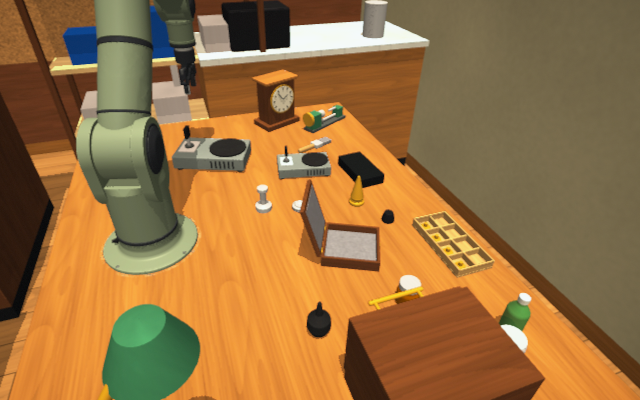

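View pics/wrist0.png

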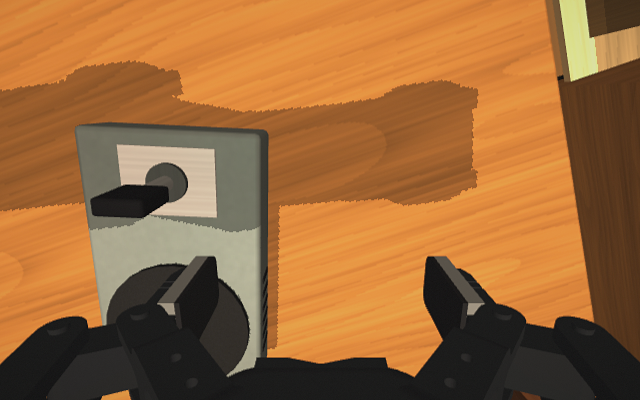

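Scene view: two demagnetisers, a big one at about (367,118) and a small one at (403,182). The watch is at (332,206) and the case at (290,255). I'll enlarge the crops to confirm sizes and measure.

```bash
cat > h.py <<'E'
import numpy as np, cv2
from scipy.spatial.transform import Rotation as R
from rig import manip, snapshot, calibration
def cam(n, st=None):
    c=calibration(n); K=c['intrinsics']
    if n=='wrist':
        T=np.eye(4); T[:3,:3]=R.from_rotvec(st['tool_rot']).as_matrix(); T[:3,3]=st['tool_pos']
        M=T@c['T_tool_cam']; return K,M[:3,:3],M[:3,3]
    return K,R.from_rotvec(c['rotation']).as_matrix(),np.array(c['origin'])
def at(C,uv,z):
    K,Rm,o=C; d=Rm@np.linalg.solve(K,[uv[0],uv[1],1]); return o+d*(z-o[2])/d[2]
def px(C,p):
    K,Rm,o=C; q=K@(Rm.T@(np.array(p,float)-o)); return q[:2]/q[2]
def crop(im,x0,y0,x1,y1,name):
    c=im[y0:y1,x0:x1]; s=min(800/c.shape[1],600/c.shape[0])
    cv2.imwrite(name,cv2.resize(c,None,fx=s,fy=s,interpolation=cv2.INTER_CUBIC)); print(name,'scale',s)
E
python3 - <<'E'
from h import *
im=cv2.imread('pics/scene0.png'); crop(im,230,80,470,260,'pics/sc1.png')
im=cv2.imread('pics/side0.png'); crop(im,160,110,400,280,'pics/sd1.png')
S=cam('scene'); 
for n,uv,z in [('smallpad',(412,185),50),('bigpad',(374,120),50),('watch',(332,205),15),('finial',(375,250),0),('bush',(316,183),0),('case',(290,262),11)]:
    print(n,at(S,uv,z).round(0))
S=cam('side')
for n,uv,z in [('smallpad',(315,159),50),('bigpad',(227,147),50),('watch',(299,205),15),('case',(350,243),11)]:
    print(n,at(S,uv,z).round(0))
E
```

```text
pics/sc1.png scale 3.3333333333333335
pics/sd1.png scale 3.3333333333333335
smallpad [612. 236.  50.]
bigpad [285. 423.  50.]
watch [485.  13.  15.]
finial [685. -10.   0.]
bush [364.  57.   0.]
case [ 564. -220.   11.]
smallpad [613. 232.  50.]
bigpad [305. 431.  50.]
watch [480.  15.  15.]
case [ 571. -209.   11.]
```

View pics/sc1.png

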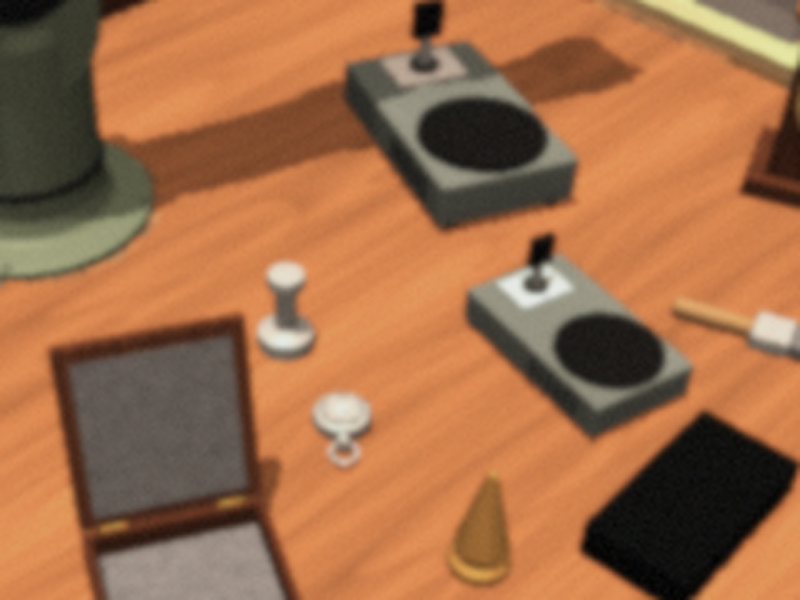

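View pics/sd1.png

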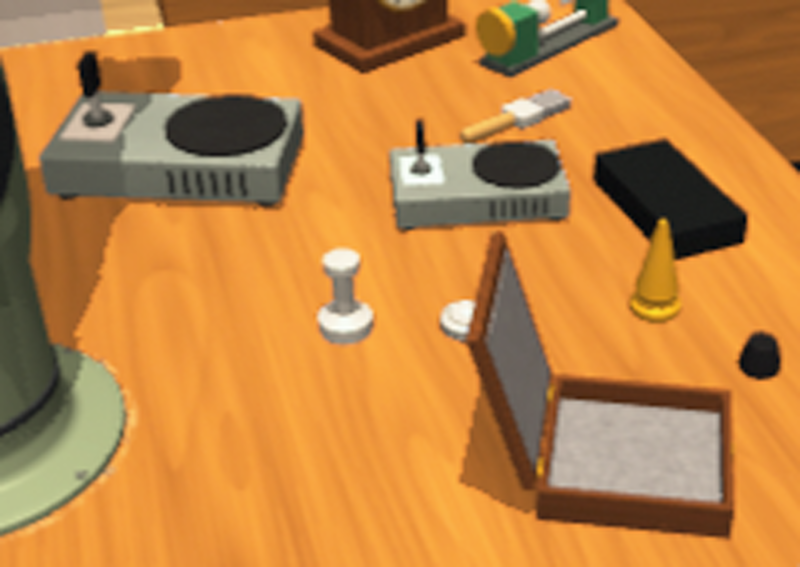

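The candidates for the pad unit are the big one, scene (374,120), pad about 148 mm across, and the small one, scene (412,185), pad about 106 mm across. The small one fits the 104 mm in the description. Now the axes and headings.

```bash
cat >> h.py <<'E'
def rel(p,yaw,st=None):
    """tool-down target with tool-y world heading 'yaw' (mod pi): prints shift cm and turn"""
    st=st or manip.observe(); R0=R.from_rotvec(st['tool_rot'])
    best=None
    for k in (0,np.pi):
        a=yaw+k; y=np.array([np.cos(a),np.sin(a),0]); z=np.array([0,0,-1.]); x=np.cross(y,z)
        rv=(R0.inv()*R.from_matrix(np.c_[x,y,z])).as_rotvec()
        s=R0.inv().apply(np.array(p)-st['tool_pos'])/10
        print('shift',s.round(2),'turn',rv.round(3))
E
python3 - <<'E'
from h import *
S=cam('scene'); D=cam('side')
def sc(u,v):return (230+u/3.3333,80+v/3.3333)
def sd(u,v):return (160+u/3.3333,110+v/3.3333)
for n,uv,z in [('pad',(609,350),50),('padL',(554,350),50),('padR',(664,350),50),('piv',(537,285),49),('paddle',(541,250),91),('watch',(342,410),18),('bow',(344,452),9),('corner',(595,436),0)]:
    print(n,at(S,sc(*uv),z).round(0))
for n,uv,z in [('pad',(516,164),50),('piv',(421,168),49),('paddle',(420,137),91)]: print(n,at(D,sd(*uv),z).round(0))
im=cv2.imread('pics/scene0.png'); crop(im,235,165,335,300,'pics/sc2.png')
st=manip.observe(); print(st['tool_pos'])
rel([483,14,250],0)
E
```

```text
pad [613. 238.  50.]
padL [579. 199.  50.]
padR [648. 277.  50.]
piv [505. 263.  49.]
paddle [502. 263.  91.]
watch [482.  19.  18.]
bow [516. -11.   9.]
corner [650. 183.   0.]
pad [612. 230.  50.]
piv [505. 257.  49.]
paddle [504. 255.  91.]
pics/sc2.png scale 4.444444444444445
[204.17167514 590.49356845 252.89073977]
shift [-45.19 -45.37   0.33] turn [-1.000e-03  1.000e-03  1.238e+00]
shift [-45.19 -45.37   0.33] turn [-1.000e-03 -1.000e-03 -1.904e+00]
```

View pics/sc2.png

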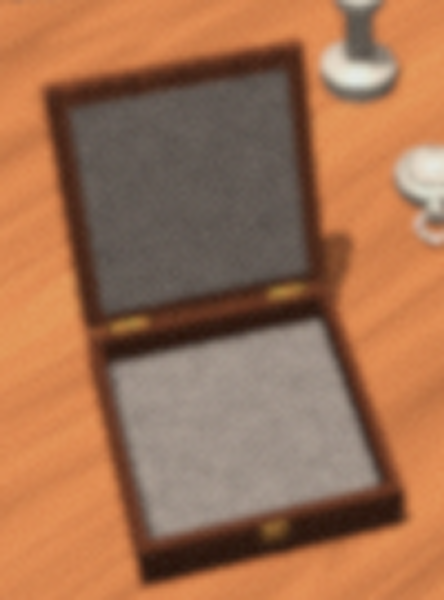

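Both cameras agree. Pad about (612,234) and pivot about (505,260), 110 mm apart as specified, with the unit's x heading about -13.6°. The watch is near (482,17) with its bow heading about -40°. I'll move over the watch for a wrist view.

```bash
python3 - <<'E'
from h import *
rel([482,17,250],np.radians(50))
E
```

```text
shift [-45.   -45.12   0.33] turn [-0.001  0.     0.365]
shift [-45.   -45.12   0.33] turn [-0.000e+00 -1.000e-03 -2.776e+00]
```

>>> {"name": "apply_moves", "arguments": {
  "commands": [
    [[-45,-45,0.3,0,0,0.365,-1],[-45,-45,0.3,0,0,0.365,-1],[-45,-45,0.3,0,0,0.365,-1],[-45,-45,0.3,0,0,0.365,-1],[-45,-45,0.3,0,0,0.365,-1],[-45,-45,0.3,0,0,0.365,-1],[-45,-45,0.3,0,0,0.365,-1],[-45,-45,0.3,0,0,0.365,-1],[-45,-45,0.3,0,0,0.365,-1],[-45,-45,0.3,0,0,0.365,-1],[-45,-45,0.3,0,0,0.365,-1],[-45,-45,0.3,0,0,0.365,-1]]
  ]
}}

```text
t: 1.35
tool_pos: [467.1, 49.2, 250.6]
tool_rot: [1.074, 2.952, 0.0]
contact_force: [0.0, 1.2, -0.9]
gripper_width: 0.996
```

```bash
python3 - <<'E'
from h import *
rel([482,17,220],np.radians(50))
print(manip.observe()['tool_pos'],manip.observe()['t'])
E
```

```text
shift [-3.21 -1.51  3.06] turn [0.    0.    0.001]
shift [-3.21 -1.51  3.06] turn [-0.000e+00  1.000e-03 -3.141e+00]
[467.05861409  49.15456817 250.62665178] 1.35
```

>>> {"name": "apply_moves", "arguments": {
  "commands": [
    [[0,0,0,0,0,0,-1],[0,0,0,0,0,0,-1],[0,0,0,0,0,0,-1]]
  ]
}}

```text
t: 1.65
tool_pos: [466.2, 52.0, 250.3]
tool_rot: [-1.072, -2.952, -0.0]
contact_force: [-0.5, 1.1, -0.3]
gripper_width: 0.999
```

```bash
python3 - <<'E'
from h import *
rel([482,17,220],np.radians(50))
st=manip.observe(); print(st['tool_pos'],st['t'])
im=snapshot('wrist')[:,:,::-1]; cv2.imwrite('pics/w1.png',im)
print(px(cam('wrist',st),[482,17,18]))
np.save('st1.npy',st,allow_pickle=True)
E
```

```text
shift [-3.46 -1.67  3.03] turn [-0.    -0.001  0.001]
shift [-3.46 -1.67  3.03] turn [ 1.00e-03 -0.00e+00 -3.14e+00]
[466.18888124  51.9985796  250.346257  ] 1.65
[305.69312641 204.71352734]
```

View pics/w1.png

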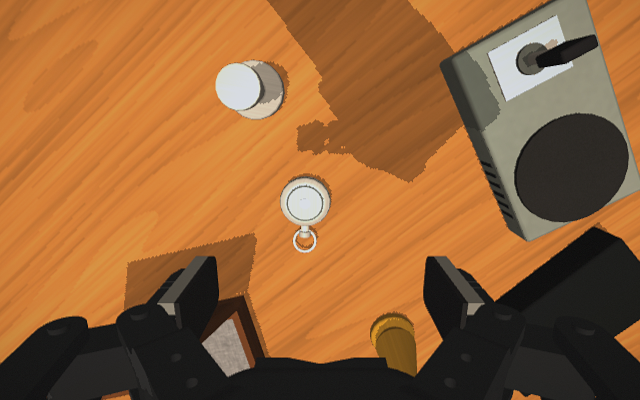

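The wrist view shows the watch at (305,202) with its bow straight below at (305,240), so the heading is right. The pad is at (572,167) and the pivot at (531,58). I'll refine from here.

```bash
python3 - <<'E'
from h import *
st=np.load('st1.npy',allow_pickle=True).item(); C=cam('wrist',st)
im=cv2.imread('pics/w1.png')
g=cv2.cvtColor(im,cv2.COLOR_BGR2HSV)
m=((g[...,1]<90)&(g[...,2]>120)).astype(np.uint8); m[:170]=0;m[260:]=0;m[:,:270]=0;m[:,340:]=0
m2=cv2.morphologyEx(m,cv2.MORPH_OPEN,np.ones((15,15),np.uint8))
c=max(cv2.findContours(m2,0,2)[0],key=cv2.contourArea); e=cv2.minEnclosingCircle(c); print(e, cv2.boundingRect(c))
print('watch',at(C,e[0],12),'diam',np.linalg.norm(at(C,(e[0][0]-e[1],e[0][1]),12)-at(C,(e[0][0]+e[1],e[0][1]),12)))
w=at(C,e[0],12);b=at(C,(305,241),5);print('bow',b,np.degrees(np.arctan2(*(b-w)[1::-1])))
dk=(im.max(2)<60).astype(np.uint8); dk[:, :500]=0; dk[:105]=0;dk[235:]=0
dk=cv2.morphologyEx(dk,cv2.MORPH_OPEN,np.ones((9,9),np.uint8))
for c in cv2.findContours(dk,0,1)[0]:
    if cv2.contourArea(c)>2000:
        el=cv2.fitEllipse(c);print(el,at(C,el[0],50), np.linalg.norm(at(C,(el[0][0]-el[1][0]/2,el[0][1]),50)-at(C,(el[0][0]+el[1][0]/2,el[0][1]),50)))
print('piv',at(C,(531,58),49))
rel([w[0],w[1],120],np.radians(50))
E
```

```text
((305.0, 206.09677124023438), 19.922761917114258) (289, 188, 32, 36)
watch [483.88082124  14.08238173  12.        ] diam 42.94751568260855
bow [516.56827359 -14.28109716   5.        ] -40.94875272543134
((570.9244995117188, 167.24557495117188), (99.3270034790039, 119.721923828125), 53.450199127197266) [606.67952271 237.94829841  50.        ] 92.7380988835403
piv [500.16296292 258.69787557  49.        ]
shift [-3.82 -1.79 13.04] turn [-0.    -0.     0.002]
shift [-3.82 -1.79 13.04] turn [ 1.000e-03 -0.000e+00 -3.139e+00]
```

>>> {"name": "apply_moves", "arguments": {
  "commands": [
    [[-3.6,-1.7,5,0,0,0,-1],[-3.6,-1.7,10,0,0,0,-1],[-3.6,-1.7,10,0,0,0,-1],[-3.6,-1.7,10,0,0,0,-1],[-3.6,-1.7,10,0,0,0,-1]]
  ]
}}

```text
t: 2.2
tool_pos: [483.7, 16.0, 151.9]
tool_rot: [1.072, 2.952, 0.001]
contact_force: [0.9, -0.1, 0.6]
gripper_width: 0.997
```

```bash
python3 - <<'E'
from h import *
st=manip.observe(); print(st['tool_pos'],st['t'])
im=snapshot('wrist')[:,:,::-1]; crop(im,200,100,440,280,'pics/w2.png');cv2.imwrite('pics/w2full.png',im)
print(px(cam('wrist',st),[482,17,18]))
np.save('st2.npy',st,allow_pickle=True)
E
```

```text
[483.6938317   15.99847812 151.94370071] 2.2
pics/w2.png scale 3.3333333333333335
[321.23476096 194.84901151]
```

View pics/w2.png

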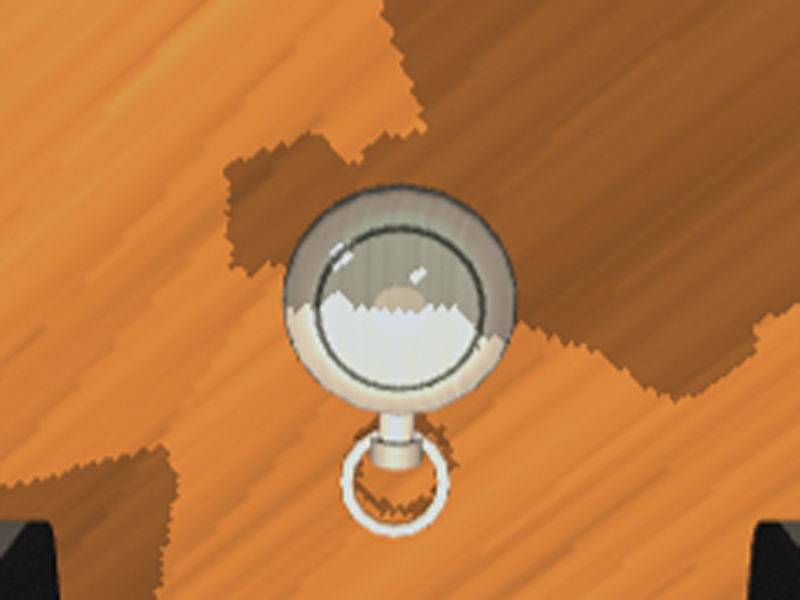

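The watch is centred at pixel (320,189), lid up, with its bow straight below.

```bash
python3 - <<'E'
from h import *
st=np.load('st2.npy',allow_pickle=True).item(); C=cam('wrist',st)
w=at(C,(320,189.4),13); print(w, np.linalg.norm(at(C,(285.5,189.4),12)-at(C,(355,189.4),12)))
b=at(C,(200+396/3.333,100+485/3.333),6); print('bow hd',np.degrees(np.arctan2(*(b-w)[1::-1])))
st=manip.observe(); print(st['tool_pos'])
rel([w[0],w[1],23],np.radians(50))
E
```

```text
[479.09002742  18.20898617  13.        ] 53.58149879603818
bow hd -41.00367840946479
[483.95437919  15.9336224  152.28880892]
shift [ 0.53 -0.16 12.93] turn [0.002 0.001 0.002]
shift [ 0.53 -0.16 12.93] turn [-2.00e-03  3.00e-03 -3.14e+00]
```

>>> {"name": "apply_moves", "arguments": {
  "commands": [
    [[0.4,-0.1,5,0,0,0,-1],[0.4,-0.1,9,0,0,0,-1],[0.4,-0.1,11,0,0,0,-1],[0.4,-0.1,12.3,0,0,0,-1],[0.4,-0.1,12.3,0,0,0,-1],[0.4,-0.1,12.3,0,0,0,-1]]
  ]
}}

```text
t: 2.85
tool_pos: [480.3, 17.0, 28.8]
tool_rot: [1.073, 2.951, 0.001]
contact_force: [-0.0, -0.0, 0.1]
gripper_width: 1.001
```

```bash
python3 - <<'E'
from h import *
st=manip.observe(); print(st['tool_pos'],st['t'],st['contact_force'])
im=snapshot('wrist')[:,:,::-1]; cv2.imwrite('pics/w3.png',im)
E
```

```text
[480.34023205  16.99115296  28.79350431] 2.85 [-0.02557563 -0.03193651  0.12605042]
```

View pics/w3.png

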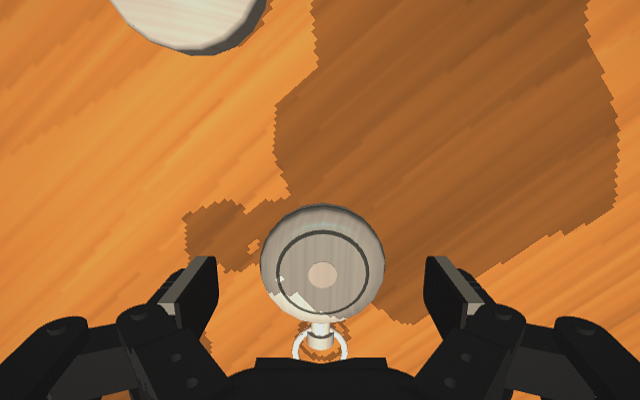

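The watch is centred between the fingers. I'll lower a little more, then close.

>>> {"name": "apply_moves", "arguments": {
  "commands": [
    [[0,0,0.5,0,0,0,-1],[0,0,0.5,0,0,0,-1],[0,0,0.5,0,0,0,1],[0,0,0.5,0,0,0,1],[0,0,0.5,0,0,0,1],[0,0,0.5,0,0,0,1],[0,0,0.5,0,0,0,1],[0,0,0.5,0,0,0,1]]
  ]
}}

```text
t: 3.7
tool_pos: [479.7, 16.8, 23.2]
tool_rot: [1.074, 2.952, 0.001]
contact_force: [-5.0, 0.8, 21.4]
gripper_width: 0.6
```

>>> {"name": "apply_moves", "arguments": {
  "commands": [
    [[0,0,0,0,0,0,1],[0,0,0,0,0,0,1],[0,0,0,0,0,0,1]]
  ]
}}

```text
t: 4.0
tool_pos: [479.7, 16.8, 23.2]
tool_rot: [1.074, 2.952, 0.001]
contact_force: [-4.1, 0.9, 21.6]
gripper_width: 0.597
```

>>> {"name": "apply_moves", "arguments": {
  "commands": [
    [[0,0,-0.3,0,0,0,1],[0,0,-0.6,0,0,0,1],[0,0,-0.6,0,0,0,1]]
  ]
}}

```text
t: 4.3
tool_pos: [479.6, 16.7, 28.8]
tool_rot: [1.074, 2.952, 0.0]
contact_force: [0.4, 0.5, -0.8]
gripper_width: 0.6
```

```bash
python3 - <<'E'
from h import *
st=manip.observe(); print(st['tool_pos'],st['t'],st['contact_force'],st['gripper_width'])
im=snapshot('wrist')[:,:,::-1]; cv2.imwrite('pics/w4.png',im)
im=snapshot('scene')[:,:,::-1]; crop(im,280,150,400,240,'pics/s4.png')
E
```

```text
[479.61823002  16.71027953  28.76995459] 4.3 [ 0.44247539  0.52568168 -0.77296442] 0.6003585150164027
pics/s4.png scale 6.666666666666667
```

View pics/w4.png

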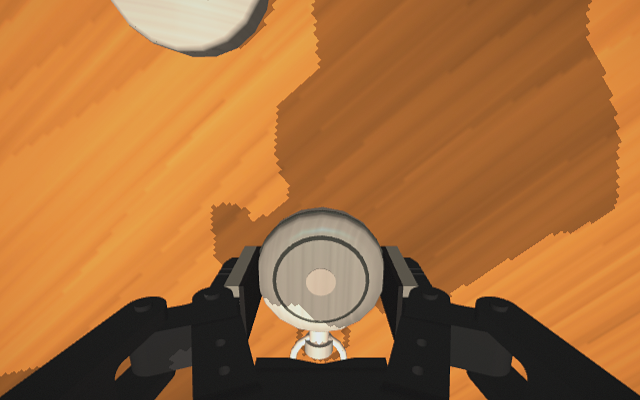

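View pics/s4.png

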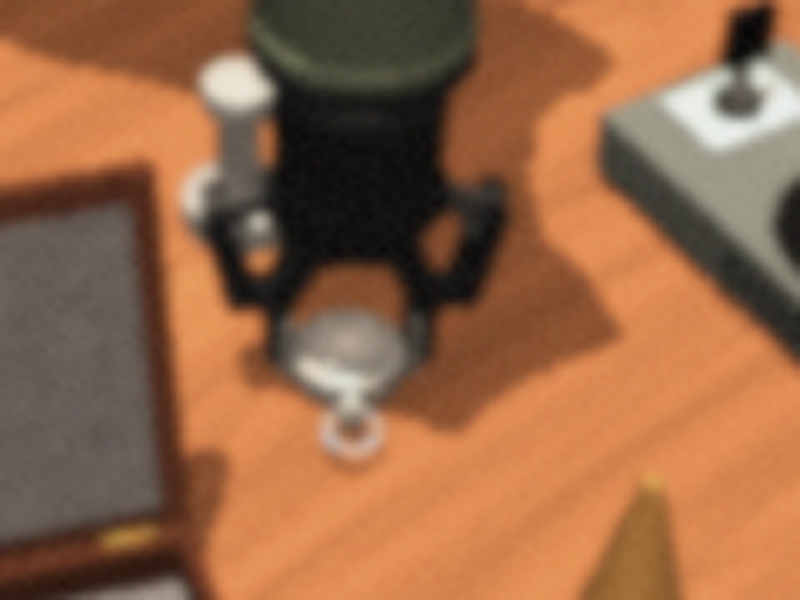

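The watch is gripped and lifts with the gripper. The 21 N was the fingertips resting on the table, so the tips are level with the watch's underside at TCP z ≈ 23. Next I'll go near the pad, offset so that the wrist camera sees it.

```bash
python3 - <<'E'
from h import *
rel([658,195,180],np.radians(50))
E
```

```text
shift [ -2.23  25.13 -15.16] turn [-0.  0.  0.]
shift [ -2.23  25.13 -15.16] turn [-0.    -0.    -3.141]
```

>>> {"name": "apply_moves", "arguments": {
  "commands": [
    [[0,0,-4,0,0,0,1],[0,0,-8,0,0,0,1],[0,0,-12,0,0,0,1],[-0.5,4,-15,0,0,0,1],[-1,8,-15,0,0,0,1],[-1.5,12,-15,0,0,0,1],[-1.8,16,-15,0,0,0,1],[-2,20,-15,0,0,0,1],[-2.2,23,-15,0,0,0,1],[-2.2,25,-15,0,0,0,1],[-2.2,25,-15,0,0,0,1],[-2.2,25,-15,0,0,0,1]]
  ]
}}

```text
t: 5.6
tool_pos: [656.6, 193.9, 177.7]
tool_rot: [-1.074, -2.952, 0.002]
contact_force: [-0.2, -1.4, -1.6]
gripper_width: 0.597
```

```bash
python3 - <<'E'
from h import *
st=manip.observe(); print(st['tool_pos'],st['joint_velocities'].round(3),st['t'],st['gripper_width'])
im=snapshot('wrist')[:,:,::-1]; cv2.imwrite('pics/w5.png',im)
np.save('st5.npy',st,allow_pickle=True)
E
```

```text
[656.58781423 193.93496414 177.69698331] [ 0.01  -0.017  0.009  0.019  0.004 -0.003  0.002] 5.6 0.5973793939163689
```

View pics/w5.png

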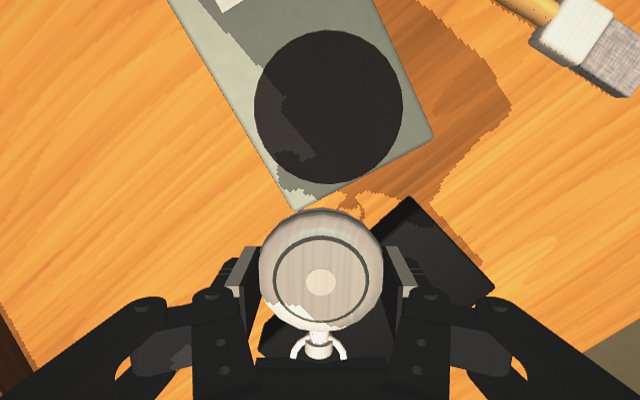

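The watch is held level. The pad is an ellipse spanning about (254–403, 30–184), centre about (328,107). The unit's edges are visible too.

```bash
python3 - <<'E'
from h import *
st=np.load('st5.npy',allow_pickle=True).item(); C=cam('wrist',st)
im=cv2.imread('pics/w5.png')
dk=(im.max(2)<75).astype(np.uint8); dk[200:]=0;dk[:, :245]=0;dk[:,415:]=0
dk=cv2.morphologyEx(dk,cv2.MORPH_OPEN,np.ones((9,9),np.uint8))
c=max(cv2.findContours(dk,0,1)[0],key=cv2.contourArea)
pts=np.array([at(C,p[0],50)[:2] for p in c],np.float32)
A=np.c_[2*pts,np.ones(len(pts))]; s=np.linalg.lstsq(A,(pts**2).sum(1),rcond=None)[0]
r=np.sqrt(s[2]+s[0]**2+s[1]**2); print('pad circle',s[:2],r)
# edges of unit top at z=45
e=[at(C,p,45) for p in [(170,0),(297,210)]]; e2=[at(C,p,45) for p in [(376,0),(433,135)]]
for q in (e,e2): d=q[1]-q[0]; print(np.degrees(np.arctan2(d[1],d[0])),q)
rel([s[0],s[1],110],np.radians(50))
E
```

```text
pad circle [610.46425946 237.85592657] 50.81751655552629
-10.671353877001874 [array([490.66742322, 203.49250893,  45.        ]), array([651.67296325, 173.15356026,  45.        ])]
-12.614830264962864 [array([576.66830167, 306.27165719,  45.        ]), array([671.70865323, 285.00179111,  45.        ])]
shift [6.39 0.45 6.81] turn [-0.001 -0.    -0.   ]
shift [6.39 0.45 6.81] turn [-0.000e+00  2.000e-03  3.141e+00]
```

>>> {"name": "apply_moves", "arguments": {
  "commands": [
    [[3,0.2,2,0,0,0,1],[6.3,0.4,4,0,0,0,1],[6.3,0.4,7,0,0,0,1],[6.3,0.4,8.5,0,0,0,1],[6.3,0.4,9.5,0,0,0,1],[6.3,0.4,10.0,0,0,0,1],[6.3,0.4,10.0,0,0,0,1],[6.3,0.4,10.0,0,0,0,1]]
  ]
}}

```text
t: 6.45
tool_pos: [612.0, 237.4, 79.3]
tool_rot: [1.075, 2.951, 0.001]
contact_force: [0.6, 0.4, -0.4]
gripper_width: 0.597
```

```bash
python3 - <<'E'
from h import *
st=manip.observe(); print(st['tool_pos'],st['contact_force'],st['t'],st['gripper_width'])
im=snapshot('wrist')[:,:,::-1]; cv2.imwrite('pics/w6.png',im)
im=snapshot('side')[:,:,::-1]; crop(im,240,110,400,210,'pics/s6.png')
rel([611,236.5,74],np.radians(50))
E
```

```text
[611.98307448 237.37812102  79.29869635] [ 0.62300722  0.4205553  -0.37495873] 6.45 0.5967784983009237
pics/s6.png scale 5.0
shift [-0.01 -0.14  0.53] turn [ 0.001  0.001 -0.   ]
shift [-0.01 -0.14  0.53] turn [ 1.000e-03 -2.000e-03  3.142e+00]
```

View pics/w6.png

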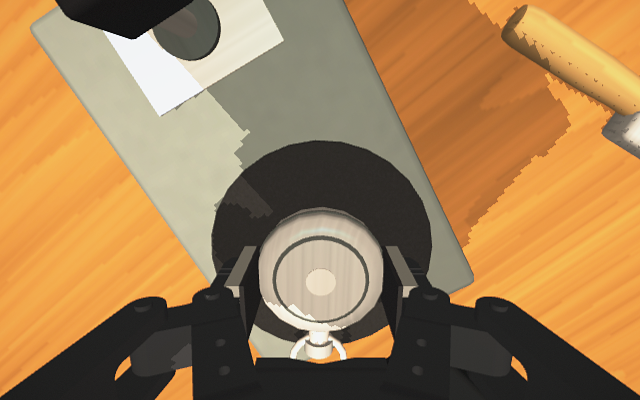

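View pics/s6.png

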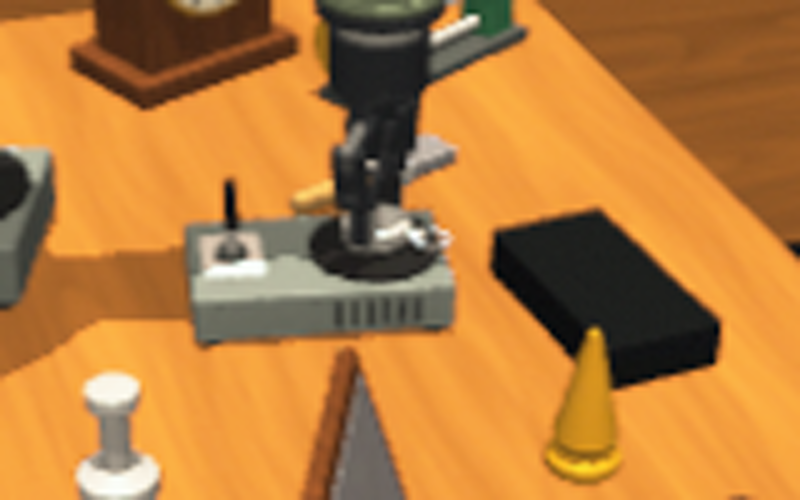

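Centred on the pad to within about 2–3 mm. I'll lower gently to contact.

>>> {"name": "apply_moves", "arguments": {
  "commands": [
    [[0.1,0,0.25,0,0,0,1],[0.1,0,0.5,0,0,0,1],[0.1,0,0.5,0,0,0,1],[0.1,0,0.5,0,0,0,1]]
  ]
}}

```text
t: 6.95
tool_pos: [610.5, 238.6, 73.5]
tool_rot: [1.074, 2.952, 0.0]
contact_force: [-0.3, 0.5, 0.5]
gripper_width: 0.598
```

>>> {"name": "apply_moves", "arguments": {
  "commands": [
    [[0,0,0.1,0,0,0,1],[0,0,0.1,0,0,0,1],[0,0,0.1,0,0,0,1]]
  ]
}}

```text
t: 7.25
tool_pos: [610.6, 238.6, 73.4]
tool_rot: [1.074, 2.952, 0.001]
contact_force: [-6.1, 0.5, 16.0]
gripper_width: 0.594
```

Contact at z = 73.4, as predicted. Releasing.

>>> {"name": "apply_moves", "arguments": {
  "commands": [
    [[0,0,-0.05,0,0,0,1],[0,0,-0.05,0,0,0,0.2],[0,0,-0.05,0,0,0,-0.2],[0,0,-0.05,0,0,0,-1],[0,0,-0.05,0,0,0,-1],[0,0,-0.05,0,0,0,-1],[0,0,-0.05,0,0,0,-1],[0,0,-0.05,0,0,0,-1]]
  ]
}}

```text
t: 8.05
tool_pos: [610.5, 238.3, 72.9]
tool_rot: [-1.074, -2.952, 0.0]
contact_force: [-0.3, -1.0, -0.1]
gripper_width: 1.003
```

```bash
python3 - <<'E'
from h import *
st=manip.observe(); print(st['tool_pos'],st['contact_force'],st['t'],st['gripper_width'])
im=snapshot('wrist')[:,:,::-1]; cv2.imwrite('pics/w7.png',im)
E
```

```text
[610.5389163  238.32632952  72.90269678] [-0.30946432 -0.98690546 -0.07184603] 8.05 1.0025711485322217
```

View pics/w7.png

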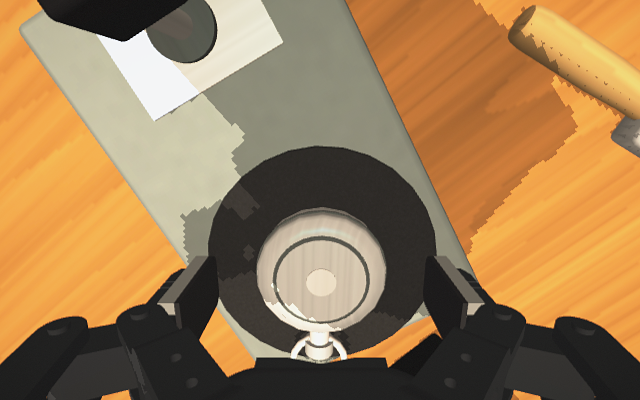

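The watch lies flat and centred on the pad. I'll lift straight up, turn and hover over the toggle.

>>> {"name": "apply_moves", "arguments": {
  "commands": [
    [[0,0,-2,0,0,0,-1],[0,0,-5,0,0,0,-1],[0,0,-9,0,0,0,-1],[0,0,-13,0,0,0,-1],[0,0,-13,0,0,0,-1]]
  ]
}}

```text
t: 8.6
tool_pos: [612.7, 238.9, 208.4]
tool_rot: [1.073, 2.947, 0.009]
contact_force: [0.1, 0.1, -0.3]
gripper_width: 0.999
```

```bash
python3 - <<'E'
from h import *
st=manip.observe(); print(st['tool_pos'],st['t'])
rel([490,264,203],np.radians(77.5))
E
```

```text
[612.69619684 238.90431014 208.37164867] 8.6
shift [11.01 -5.97  0.46] turn [ 0.006  0.005 -0.48 ]
shift [11.01 -5.97  0.46] turn [ 0.006 -0.008  2.662]
```

>>> {"name": "apply_moves", "arguments": {
  "commands": [
    [[3.5,-2,0,0,0,-0.14,1],[7,-4,0,0,0,-0.28,1],[11,-6,0,0,0,-0.42,1],[11,-6,0,0,0,-0.48,1],[11,-6,0,0,0,-0.48,1],[11,-6,0,0,0,-0.48,1],[11,-6,0,0,0,-0.48,1],[11,-6,0,0,0,-0.48,1]]
  ]
}}

```text
t: 9.4
tool_pos: [488.2, 262.7, 202.7]
tool_rot: [-0.344, -3.123, 0.001]
contact_force: [-0.8, 0.2, 0.4]
gripper_width: 0.001
```

```bash
python3 - <<'E'
from h import *
st=manip.observe(); print(st['tool_pos'],st['tool_rot'],st['t'],st['gripper_width'])
im=snapshot('wrist')[:,:,::-1]; cv2.imwrite('pics/w8.png',im)
np.save('st8.npy',st,allow_pickle=True)
E
```

```text
[488.19341008 262.73849185 202.6912395 ] [-3.44422717e-01 -3.12263933e+00  6.16700679e-04] 9.4 0.0014578049861511048
```

View pics/w8.png

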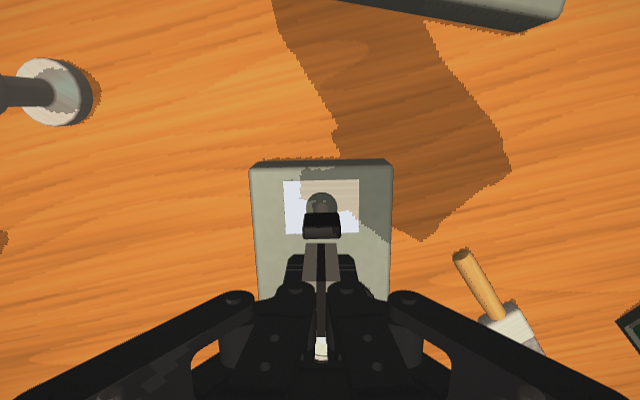

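```bash
python3 - <<'E'
from h import *
im=cv2.imread('pics/w8.png'); crop(im,240,150,400,270,'pics/w8c.png')
st=np.load('st8.npy',allow_pickle=True).item(); C=cam('wrist',st)
for p in [(249,170),(393,166)]: print(at(C,p,45))
pad=np.array([611,237.]);h=np.radians(-12.5);u=np.array([np.cos(h),np.sin(h)]);v=np.array([-u[1],u[0]])
piv=pad-111*u; print('piv',piv)
for z in (75,107):
  for s in (-5,5): print(z,s,[px(C,[*(piv+s*u+t*v),z]).round(0) for t in (-13,13)])
print('base',px(C,[*piv,49]))
E
```

```text
pics/w8c.png scale 5.0
[458.76736872 208.87844791  45.        ]
[480.82977033 323.42131526  45.        ]
piv [502.63114321 261.02479715]
75 -5 [array([306., 212.]), array([341., 212.])]
75 5 [array([306., 225.]), array([341., 225.])]
107 -5 [array([304., 227.]), array([344., 227.])]
107 5 [array([305., 241.]), array([344., 241.])]
base [323.43510286 208.62050284]
```

View pics/w8c.png

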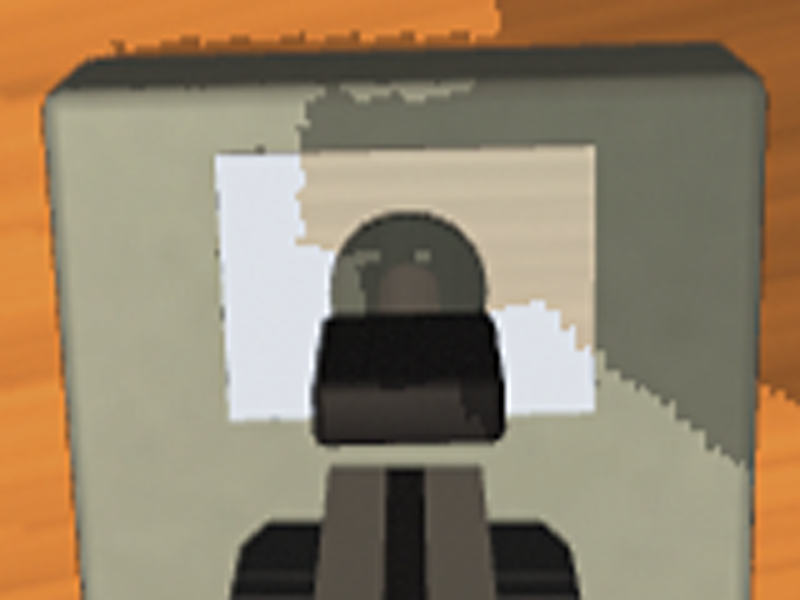

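Predicted and seen paddle edges agree to about 2 px. The pivot is near (502.5,261) and the fingers line up with the paddle laterally. Backing off from the pad side and descending behind the paddle.

>>> {"name": "apply_moves", "arguments": {
  "commands": [
    [[2.4,0,0,0,0,0,1],[2.4,0,2,0,0,0,1],[2.4,0,5,0,0,0,1],[2.4,0,7.5,0,0,0,1],[2.4,0,9,0,0,0,1],[2.4,0,9,0,0,0,1],[2.4,0,9,0,0,0,1]]
  ]
}}

```text
t: 10.15
tool_pos: [464.5, 268.2, 113.3]
tool_rot: [-0.342, -3.123, 0.0]
contact_force: [0.5, -0.5, 0.1]
gripper_width: 0.001
```

```bash
python3 - <<'E'
from h import *
st=manip.observe(); print(st['tool_pos'],st['contact_force'],st['t'])
h=np.radians(-12.5);u=np.array([np.cos(h),np.sin(h)]); print('u',(st['tool_pos'][:2]-[502.5,261.2])@u)
im=snapshot('wrist')[:,:,::-1]; crop(im,160,100,480,340,'pics/w9.png')
im=snapshot('side')[:,:,::-1]; crop(im,230,100,350,190,'pics/s9.png')
E
```

```text
[464.53487209 268.18443774 113.25616319] [ 0.47334581 -0.47677475  0.07149165] 10.15
u -38.57691179224435
pics/w9.png scale 2.5
pics/s9.png scale 6.666666666666667
```

View pics/w9.png

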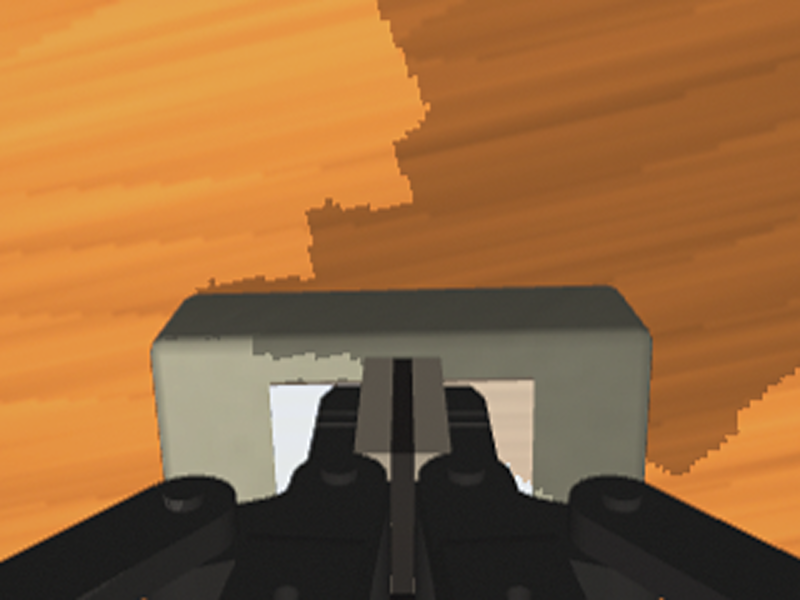

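View pics/s9.png

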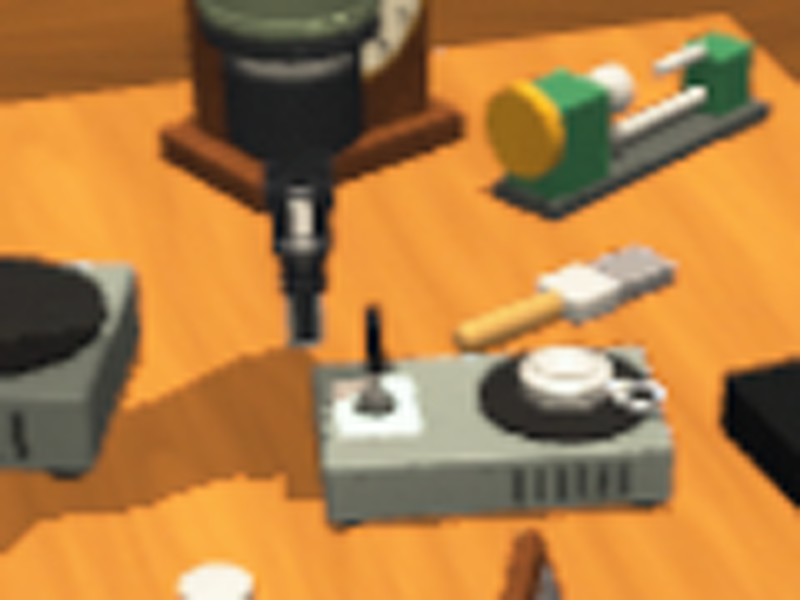

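>>> {"name": "apply_moves", "arguments": {
  "commands": [
    [[-1,0,0,0,0,0,1],[-1.8,0,0,0,0,0,1],[-2.2,0,0,0,0,0,1],[-2.6,0,0,0,0,0,1],[-3,0,0,0,0,0,1],[-3.3,0,0,0,0,0,1],[-3.3,0,0,0,0,0,1]]
  ]
}}

```text
t: 10.95
tool_pos: [496.6, 261.1, 112.8]
tool_rot: [-0.342, -3.123, 0.0]
contact_force: [-1.6, 1.0, 0.8]
gripper_width: 0.0
```

```bash
python3 - <<'E'
from h import *
st=manip.observe(); print(st['tool_pos'],st['contact_force'],st['t'])
h=np.radians(-12.5);u=np.array([np.cos(h),np.sin(h)]); print('u',(st['tool_pos'][:2]-[502.5,261.2])@u, 'F',st['contact_force'][:2]@u)
im=snapshot('side')[:,:,::-1]; crop(im,230,100,350,190,'pics/s10.png')
E
```

```text
[496.56875993 261.09186123 112.83484835] [-1.60049735  1.01187278  0.81151666] 10.95
u -5.76724047858662 F -1.7815685259492784
pics/s10.png scale 6.666666666666667
```

View pics/s10.png

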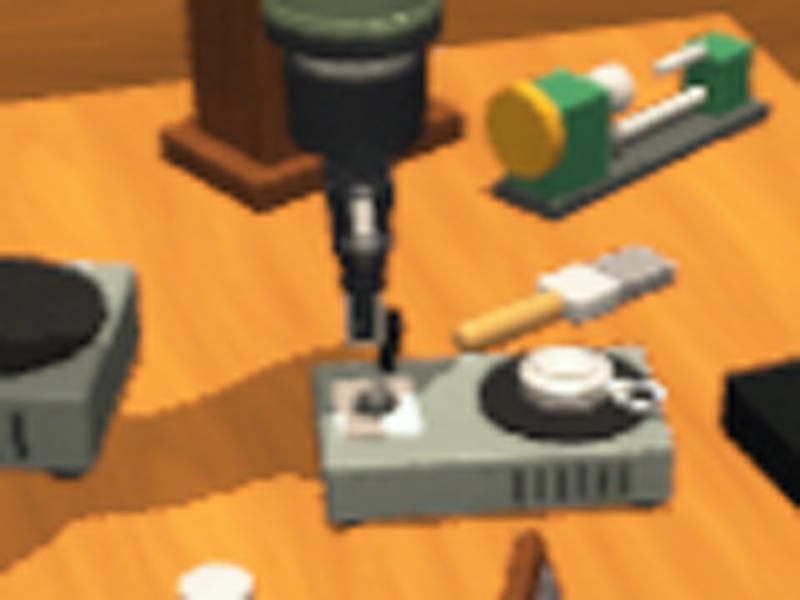

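The toggle leans towards the pad, roughly 0.24 rad. Pushing on to nearly full throw.

>>> {"name": "apply_moves", "arguments": {
  "commands": [
    [[-0.4,0,0,0,0,0,1],[-0.7,0,0,0,0,0,1],[-0.7,0,0,0,0,0,1],[-0.7,0,0,0,0,0,1],[-0.7,0,0,0,0,0,1]]
  ]
}}

```text
t: 11.5
tool_pos: [503.2, 259.6, 112.9]
tool_rot: [-0.341, -3.123, 0.0]
contact_force: [-4.5, 0.3, -0.7]
gripper_width: 0.001
```

```bash
python3 - <<'E'
from h import *
st=manip.observe(); print(st['tool_pos'],st['contact_force'],st['t'])
h=np.radians(-12.5);u=np.array([np.cos(h),np.sin(h)]); print('u',(st['tool_pos'][:2]-[502.5,261.2])@u, 'F',st['contact_force'][:2]@u)
im=snapshot('side')[:,:,::-1]; crop(im,230,100,350,190,'pics/s11.png')
E
```

```text
[503.15536313 259.59008335 112.93170528] [-4.52020217  0.30248404 -0.70254316] 11.5
u 0.9882781465360564 F -4.478524857600598
pics/s11.png scale 6.666666666666667
```

View pics/s11.png

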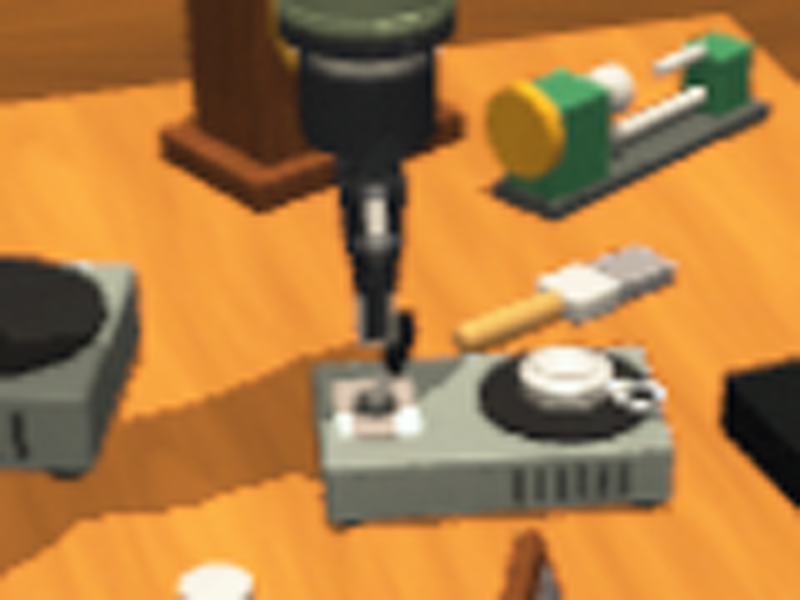

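4.5 N matches about 0.38 rad. I'll press 3 mm more to reach the stop, then hold for over 2 s.

>>> {"name": "apply_moves", "arguments": {
  "commands": [
    [[-0.15,0,0,0,0,0,1],[-0.3,0,0,0,0,0,1],[-0.3,0,0,0,0,0,1],[-0.3,0,0,0,0,0,1]]
  ]
}}

```text
t: 11.95
tool_pos: [506.1, 258.9, 112.9]
tool_rot: [-0.341, -3.122, 0.0]
contact_force: [-6.5, 0.3, -0.9]
gripper_width: 0.003
```

>>> {"name": "apply_moves", "arguments": {
  "commands": [
    [[0,0,0,0,0,0,1],[0,0,0,0,0,0,1],[0,0,0,0,0,0,1],[0,0,0,0,0,0,1],[0,0,0,0,0,0,1],[0,0,0,0,0,0,1],[0,0,0,0,0,0,1],[0,0,0,0,0,0,1],[0,0,0,0,0,0,1],[0,0,0,0,0,0,1],[0,0,0,0,0,0,1],[0,0,0,0,0,0,1]]
  ]
}}

```text
t: 13.15
tool_pos: [506.1, 259.0, 112.9]
tool_rot: [-0.341, -3.122, 0.0]
contact_force: [-5.8, 1.5, -1.1]
gripper_width: -0.0
```

>>> {"name": "apply_moves", "arguments": {
  "commands": [
    [[0,0,0,0,0,0,1],[0,0,0,0,0,0,1],[0,0,0,0,0,0,1],[0,0,0,0,0,0,1],[0,0,0,0,0,0,1],[0,0,0,0,0,0,1],[0,0,0,0,0,0,1],[0,0,0,0,0,0,1],[0,0,0,0,0,0,1],[0,0,0,0,0,0,1],[0,0,0,0,0,0,1],[0,0,0,0,0,0,1]]
  ]
}}

```text
t: 14.35
tool_pos: [506.0, 259.0, 112.9]
tool_rot: [-0.341, -3.123, 0.0]
contact_force: [-7.0, 1.0, -0.6]
gripper_width: 0.002
```

```bash
python3 - <<'E'
from h import *
st=manip.observe(); print(st['tool_pos'],st['contact_force'],st['t'])
im=snapshot('side')[:,:,::-1]; crop(im,230,100,350,190,'pics/s12.png')
E
```

```text
[506.04899965 258.97841776 112.88491412] [-7.02032331  1.03722973 -0.56764926] 14.35
pics/s12.png scale 6.666666666666667
```

View pics/s12.png

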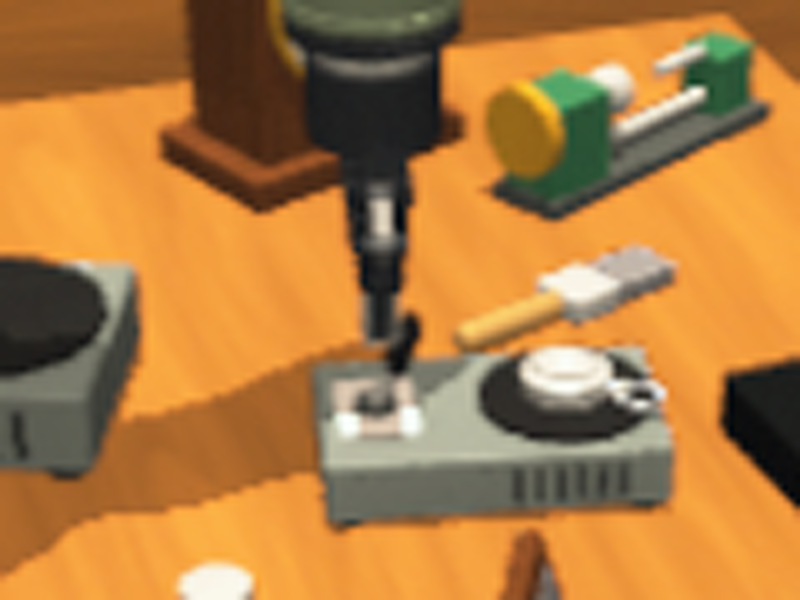

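Full throw, force 6–7 N (beyond the spring's 5 N, so it's on the stop), held about 2.4 s at the stop and 2.9 s beyond the contact point. I'll let it return gently.

>>> {"name": "apply_moves", "arguments": {
  "commands": [
    [[0.4,0,0,0,0,0,1],[0.8,0,0,0,0,0,1],[1.2,0,0,0,0,0,1],[1.6,0,0,0,0,0,1],[2.0,0,0,0,0,0,1],[2.4,0,0,0,0,0,1],[3.2,0,0,0,0,0,1],[4.2,0,0,0,0,0,1],[4.2,0,0,0,0,0,1]]
  ]
}}

```text
t: 15.3
tool_pos: [463.7, 268.6, 112.9]
tool_rot: [-0.339, -3.122, 0.0]
contact_force: [0.1, 0.7, 0.3]
gripper_width: 0.004
```

>>> {"name": "apply_moves", "arguments": {
  "commands": [
    [[0,0,-3,0,0,0,1],[0,0,-6,0,0,0,1],[0,0,-9,0,0,0,1],[0,0,-9,0,0,0,1]]
  ]
}}

```text
t: 15.7
tool_pos: [466.7, 268.8, 206.4]
tool_rot: [0.341, 3.119, 0.006]
contact_force: [0.2, -0.3, 0.0]
gripper_width: 0.001
```

```bash
python3 - <<'E'
from h import *
st=manip.observe(); print(st['tool_pos'],st['contact_force'],st['t'])
im=snapshot('side')[:,:,::-1]; crop(im,230,100,350,190,'pics/s13.png')
rel([650,210,200],np.radians(50))
E
```

```text
[466.67159407 268.80613864 206.44560387] [ 0.21584297 -0.25342893  0.02479535] 15.7
pics/s13.png scale 6.666666666666667
shift [-19.24  -1.74   0.49] turn [0.003 0.001 0.48 ]
shift [-19.24  -1.74   0.49] turn [-2.000e-03  4.000e-03 -2.661e+00]
```

View pics/s13.png

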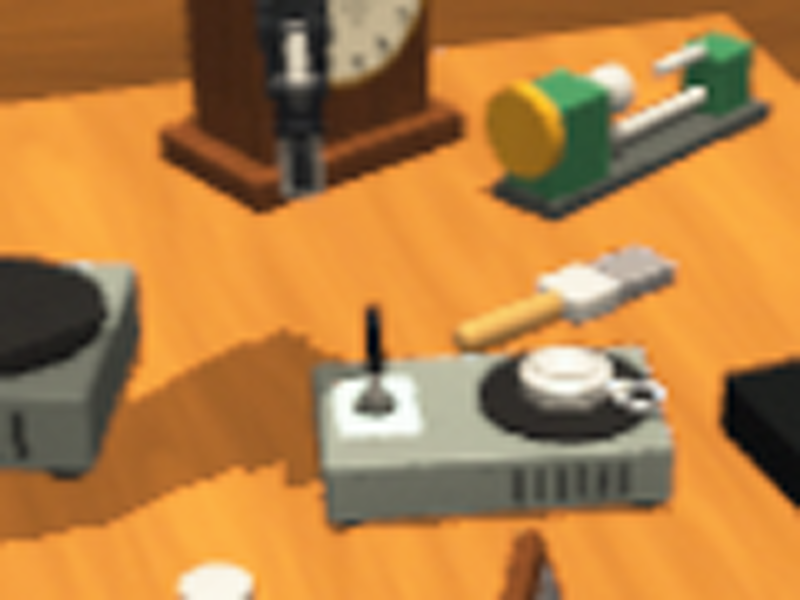

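The toggle is upright again and the watch hasn't moved. Going back over the watch at the release pose.

```bash
python3 - <<'E'
from h import *
rel([610.5,238.3,200],np.radians(50))
E
```

```text
shift [-14.77   0.17   0.49] turn [0.003 0.001 0.48 ]
shift [-14.77   0.17   0.49] turn [-2.000e-03  4.000e-03 -2.661e+00]
```

>>> {"name": "apply_moves", "arguments": {
  "commands": [
    [[-4,0,0.5,0,0,0.14,-1],[-8,0,0.5,0,0,0.28,-1],[-12,0.1,0.5,0,0,0.42,-1],[-14.8,0.2,0.5,0,0,0.48,-1],[-14.8,0.2,0.5,0,0,0.48,-1],[-14.8,0.2,0.5,0,0,0.48,-1],[-14.8,0.2,0.5,0,0,0.48,-1],[-14.8,0.2,0.5,0,0,0.48,-1]]
  ]
}}

```text
t: 16.55
tool_pos: [609.4, 238.4, 197.9]
tool_rot: [-1.072, -2.952, 0.0]
contact_force: [0.0, 0.3, 0.9]
gripper_width: 1.001
```

```bash
python3 - <<'E'
from h import *
rel([610.5,238.3,80],np.radians(50))
st=manip.observe(); print(st['tool_pos'],st['gripper_width'])
E
```

```text
shift [-0.1   0.06 11.79] turn [-0.    -0.001  0.002]
shift [-0.1   0.06 11.79] turn [ 1.00e-03 -0.00e+00 -3.14e+00]
[609.42684385 238.42776706 197.85662117] 1.0012257584626476
```

>>> {"name": "apply_moves", "arguments": {
  "commands": [
    [[-0.1,0.1,4,0,0,0,-1],[-0.1,0.1,8,0,0,0,-1],[-0.1,0.1,10.5,0,0,0,-1],[-0.1,0.1,11.6,0,0,0,-1],[-0.1,0.1,11.6,0,0,0,-1],[-0.1,0.1,11.6,0,0,0,-1]]
  ]
}}

```text
t: 17.15
tool_pos: [612.1, 238.4, 83.3]
tool_rot: [1.073, 2.951, 0.002]
contact_force: [0.0, -0.3, 1.1]
gripper_width: 0.999
```

```bash
python3 - <<'E'
from h import *
st=manip.observe(); print(st['tool_pos'],st['contact_force'],st['t'],st['gripper_width'])
im=snapshot('wrist')[:,:,::-1]; cv2.imwrite('pics/w14.png',im)
rel([610.5,238.3,74],np.radians(50))
E
```

```text
[612.1392541  238.39491971  83.3096902 ] [ 0.04444175 -0.34017211  1.08374426] 17.15 0.998769403419643
shift [ 0.13 -0.13  0.96] turn [0.002 0.001 0.   ]
shift [ 0.13 -0.13  0.96] turn [-1.000e-03  3.000e-03 -3.141e+00]
```

View pics/w14.png

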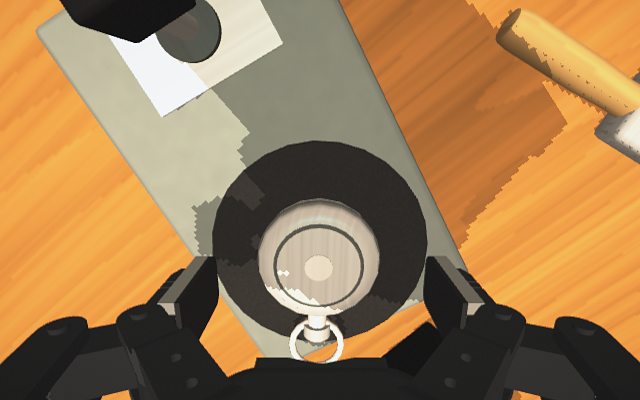

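The watch is centred between the fingers at (319,258). Down to just above the earlier contact height, then close.

>>> {"name": "apply_moves", "arguments": {
  "commands": [
    [[0,-0.1,0.8,0,0,0,-1],[0,-0.1,0.8,0,0,0,-1],[0,-0.1,0.8,0,0,0,-1],[0,-0.1,0.8,0,0,0,1],[0,-0.1,0.8,0,0,0,1],[0,-0.1,0.8,0,0,0,1],[0,-0.1,0.8,0,0,0,1],[0,-0.1,0.8,0,0,0,1],[0,-0.1,0.8,0,0,0,1]]
  ]
}}

```text
t: 18.1
tool_pos: [611.1, 237.4, 74.7]
tool_rot: [1.074, 2.952, 0.001]
contact_force: [-3.0, -0.5, 11.2]
gripper_width: 0.597
```

>>> {"name": "apply_moves", "arguments": {
  "commands": [
    [[0,0,-4,0,0,0,1],[0,0,-8,0,0,0,1],[0,0,-12,0,0,0,1],[0,0,-15,0,0,0,1],[0,0,-15,0,0,0,1]]
  ]
}}

```text
t: 18.6
tool_pos: [612.5, 237.8, 228.4]
tool_rot: [1.073, 2.948, 0.007]
contact_force: [0.1, -0.0, -0.7]
gripper_width: 0.597
```

```bash
python3 - <<'E'
from h import *
st=manip.observe(); print(st['tool_pos'],st['contact_force'],st['t'],st['gripper_width'])
rel([613,-254,225],np.radians(50))
S=cam('scene')
def sc(u,v):return (235+u/4.444,165+v/4.444)
for n,p in dict(fl=(148,545),fr=(400,490)).items(): print(n,at(S,sc(*p),34))
im=snapshot('wrist')[:,:,::-1]; cv2.imwrite('pics/w15.png',im)
E
```

```text
[612.54182886 237.79291542 228.37322333] [ 0.13678118 -0.048052   -0.71037683] 18.6 0.5968021044038833
shift [-31.64 -37.65   0.2 ] turn [0.006 0.002 0.   ]
shift [-31.64 -37.65   0.2 ] turn [-0.004  0.009 -3.142]
fl [ 603.86893855 -321.55072406   34.        ]
fr [ 671.07755755 -191.335        34.        ]
```

View pics/w15.png

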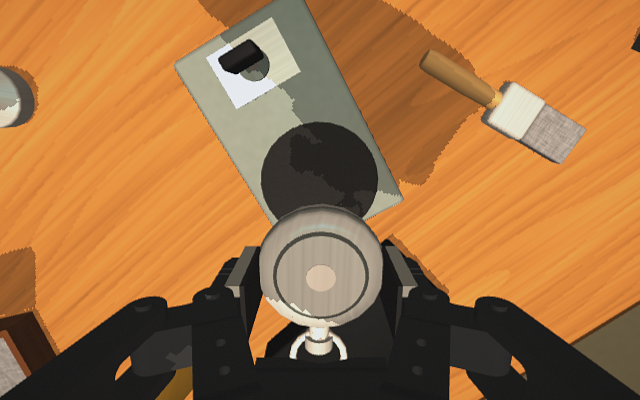

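The watch is held and the toggle is centred. Travelling to the case at z ≈ 225.

>>> {"name": "apply_moves", "arguments": {
  "commands": [
    [[-31.6,-37.6,0.2,0,0,0,1],[-31.6,-37.6,0.2,0,0,0,1],[-31.6,-37.6,0.2,0,0,0,1],[-31.6,-37.6,0.2,0,0,0,1],[-31.6,-37.6,0.2,0,0,0,1],[-31.6,-37.6,0.2,0,0,0,1],[-31.6,-37.6,0.2,0,0,0,1],[-31.6,-37.6,0.2,0,0,0,1],[-31.6,-37.6,0.2,0,0,0,1],[-31.6,-37.6,0.2,0,0,0,1],[-31.6,-37.6,0.2,0,0,0,1],[-31.6,-37.6,0.2,0,0,0,1]]
  ]
}}

```text
t: 19.85
tool_pos: [610.6, -254.7, 220.4]
tool_rot: [-1.076, -2.949, 0.0]
contact_force: [0.5, 1.0, -1.9]
gripper_width: 0.59
```

>>> {"name": "apply_moves", "arguments": {
  "commands": [
    [[0,0,0,0,0,0,1],[0,0,0,0,0,0,1],[0,0,0,0,0,0,1]]
  ]
}}

```text
t: 20.15
tool_pos: [611.7, -252.7, 221.9]
tool_rot: [-1.072, -2.953, -0.0]
contact_force: [0.0, -0.2, -1.0]
gripper_width: 0.592
```

```bash
python3 - <<'E'
from h import *
st=manip.observe(); print(st['tool_pos'],st['contact_force'],st['t'],st['gripper_width'])
im=snapshot('wrist')[:,:,::-1]; cv2.imwrite('pics/w16.png',im);np.save('st16.npy',st,allow_pickle=True)
E
```

```text
[ 611.72798114 -252.72881212  221.87307862] [ 0.02496901 -0.22976377 -0.98888824] 20.15 0.5915928831444114
```

View pics/w16.png

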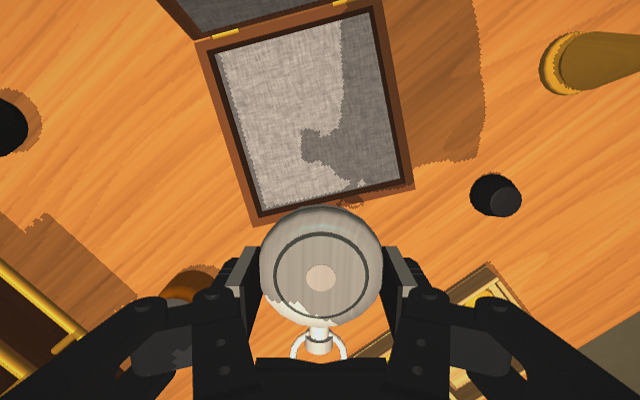

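The case lies ahead. Outer rim corners at about (196,41), (381,1), (414,187) and (254,226); inner floor corners at about (216,53), (370,13), (404,178) and (264,209).

```bash
python3 - <<'E'
from h import *
st=np.load('st16.npy',allow_pickle=True).item(); C=cam('wrist',st)
for z,P in [(34,[(196,41),(381,1),(414,187),(254,226)]),(11,[(216,53),(370,13),(404,178),(264,209)])]:
    q=np.array([at(C,p,z)[:2] for p in P]); print(q.round(0).tolist(),q.mean(0).round(1),[round(np.linalg.norm(q[i]-q[i-1])) for i in range(4)])
    d=q[2]-q[1]+q[3]-q[0]; h=np.arctan2(d[1],d[0]); print('x hd',np.degrees(h))
c=np.array([566,-221]); 
E
```

```text
[[456.0, -256.0], [529.0, -123.0], [669.0, -191.0], [604.0, -329.0]] [ 564.4 -224.6] [165, 152, 156, 153]
x hd -26.08464837954032
[[466.0, -253.0], [528.0, -129.0], [664.0, -192.0], [600.0, -318.0]] [ 564.7 -222.9] [149, 139, 150, 141]
x hd -25.329845741446185
```

Sizes check out (165×153 outside, 149×140 inside). The centre is (565,-223) with x heading -26°. I'll aim slightly away from the lid, at (575,-228).

```bash
python3 - <<'E'
from h import *
rel([575,-228,50],np.radians(50))
E
```

```text
shift [ 4.41 -0.44 17.19] turn [ 0.    -0.     0.001]
shift [ 4.41 -0.44 17.19] turn [ 0.    0.   -3.14]
```

>>> {"name": "apply_moves", "arguments": {
  "commands": [
    [[2.2,-0.2,1,0,0,0,1],[4.4,-0.4,4,0,0,0,1],[4.4,-0.4,8,0,0,0,1],[4.4,-0.4,12,0,0,0,1],[4.4,-0.4,15,0,0,0,1],[4.4,-0.4,17,0,0,0,1],[4.4,-0.4,17,0,0,0,1],[4.4,-0.4,17,0,0,0,1]]
  ]
}}

```text
t: 21.0
tool_pos: [575.4, -228.5, 52.6]
tool_rot: [1.074, 2.952, -0.0]
contact_force: [0.5, 0.4, -0.9]
gripper_width: 0.595
```

```bash
python3 - <<'E'
from h import *
st=manip.observe(); print(st['tool_pos'],st['contact_force'],st['t'],st['gripper_width'])
im=snapshot('wrist')[:,:,::-1]; cv2.imwrite('pics/w17.png',im)
im=snapshot('scene')[:,:,::-1]; crop(im,210,150,370,310,'pics/s17.png')
E
```

```text
[ 575.43764321 -228.5331803    52.57344003] [ 0.51023503  0.38321176 -0.92436836] 21.0 0.5946301914167104
pics/s17.png scale 3.75
```

View pics/w17.png

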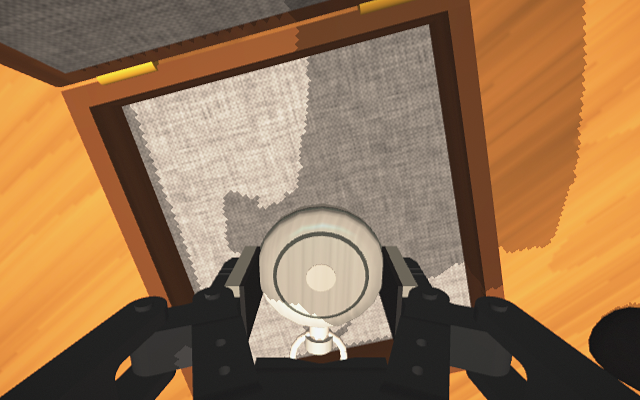

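View pics/s17.png

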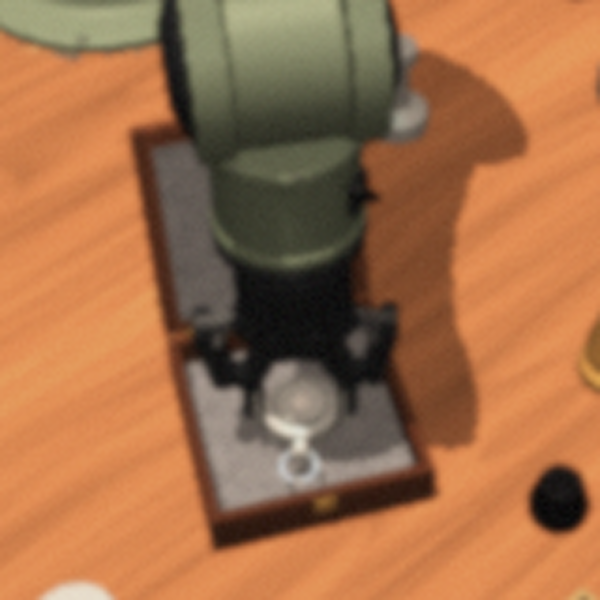

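The watch is inside the case, but the bow is near the front wall. I'll shift 8 mm back while lowering.

>>> {"name": "apply_moves", "arguments": {
  "commands": [
    [[0.8,0,0,0,0,0,1],[0.8,0,0.7,0,0,0,1],[0.8,0,1.3,0,0,0,1],[0.8,0,1.6,0,0,0,1],[0.8,0,1.6,0,0,0,1],[0.8,0,1.6,0,0,0,1]]
  ]
}}

```text
t: 21.7
tool_pos: [568.9, -223.3, 35.8]
tool_rot: [-1.074, -2.952, -0.0]
contact_force: [-3.5, 3.4, 4.1]
gripper_width: 0.591
```

>>> {"name": "apply_moves", "arguments": {
  "commands": [
    [[0,0,0.05,0,0,0,1],[0,0,0.1,0,0,0,1],[0,0,0.1,0,0,0,1]]
  ]
}}

```text
t: 22.0
tool_pos: [568.9, -223.3, 35.7]
tool_rot: [-1.074, -2.952, -0.001]
contact_force: [-7.6, 4.3, 20.7]
gripper_width: 0.596
```

```bash
python3 - <<'E'
from h import *
im=snapshot('wrist')[:,:,::-1]; cv2.imwrite('pics/w18.png',im)
E
```

```text
(no output)
```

View pics/w18.png

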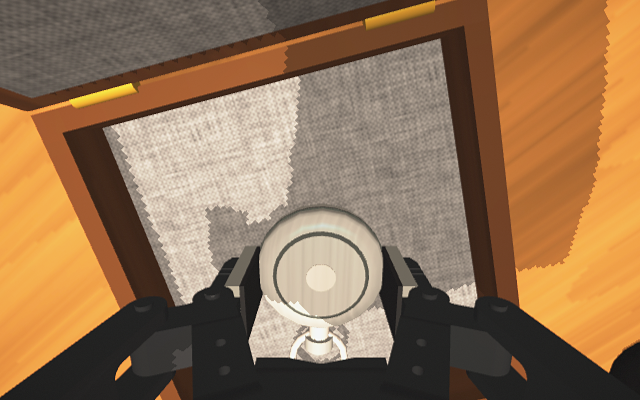

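On the floor, level, with clearance all round. Releasing, then lifting straight up.

>>> {"name": "apply_moves", "arguments": {
  "commands": [
    [[0,0,-0.1,0,0,0,1],[0,0,-0.1,0,0,0,0.2],[0,0,-0.1,0,0,0,-0.2],[0,0,-0.1,0,0,0,-0.8],[0,0,-0.1,0,0,0,-0.8],[0,0,-0.1,0,0,0,-0.8],[0,0,-0.1,0,0,0,-0.8]]
  ]
}}

```text
t: 22.75
tool_pos: [569.1, -223.5, 36.0]
tool_rot: [1.074, 2.952, -0.0]
contact_force: [0.3, -0.3, -0.8]
gripper_width: 0.9
```

>>> {"name": "apply_moves", "arguments": {
  "commands": [
    [[0,0,-1,0,0,0,-0.8],[0,0,-2.5,0,0,0,-0.8],[0,0,-5,0,0,0,-0.8],[0,0,-9,0,0,0,-0.8],[0,0,-13,0,0,0,-0.8],[0,0,-18,0,0,0,-0.8],[0,0,-18,0,0,0,-0.8],[0,0,-18,0,0,0,-0.8]]
  ]
}}

```text
t: 23.55
tool_pos: [569.5, -223.6, 218.4]
tool_rot: [1.073, 2.949, 0.001]
contact_force: [-0.4, -0.7, -0.8]
gripper_width: 0.901
```

```bash
python3 - <<'E'
from h import *
st=manip.observe(); print(st['tool_pos'],st['contact_force'],st['t'],st['gripper_width'])
im=snapshot('wrist')[:,:,::-1]; cv2.imwrite('pics/w19.png',im)
im=snapshot('side')[:,:,::-1]; cv2.imwrite('pics/s19.png',im)
im=snapshot('scene')[:,:,::-1]; cv2.imwrite('pics/c19.png',im)
C=cam('wrist',st); np.save('st19.npy',st,allow_pickle=True)
print(px(C,[565,-223,11]))
E
```

```text
[ 569.51254811 -223.5566964   218.3998889 ] [-0.40928794 -0.71240847 -0.81772652] 23.55 0.9010978158739051
[318.63911519 172.89688008]
```

View pics/w19.png

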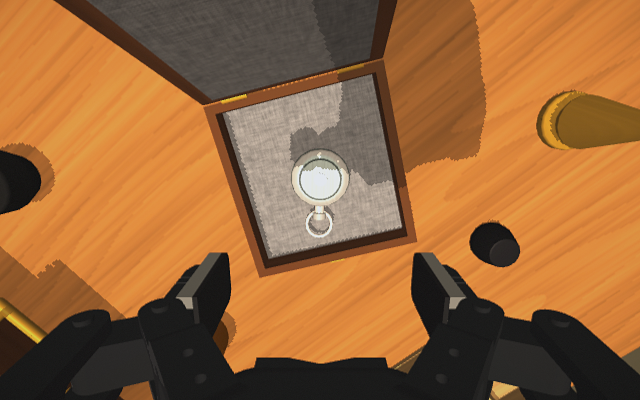

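View pics/s19.png

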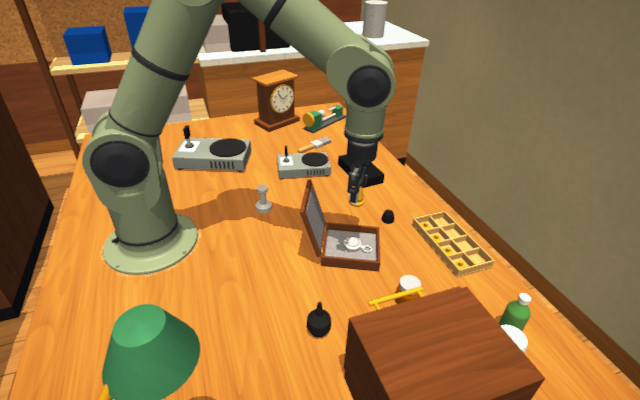

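View pics/c19.png

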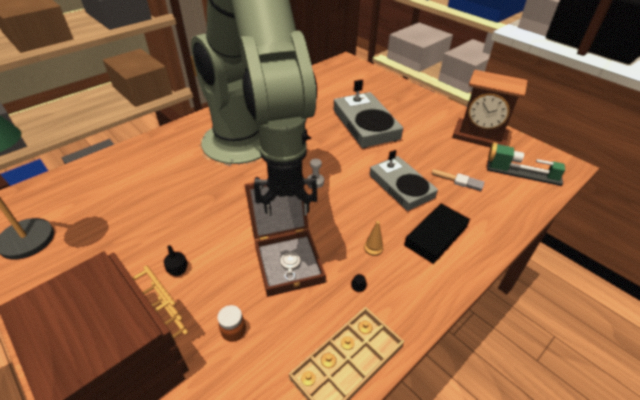

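The watch lies flat, lid up, in the case at wrist (320,178), about 4 mm from the case centre at (319,173). The toggle is upright, the bystanders are where they started, and the arm is clear. Handing in.

```bash
python3 - <<'E'
from rig import manip
print(manip.sign_off())
E
```

```text
the job is handed in; nothing more can be done
None
```

I demagnetised the watch on the smaller unit and laid it flat, lid up, in the walnut case. The job was handed in at about 24 s, and sign-off reports no verdict.

- **On the pad:** I set the watch down gently on the pad, about 2–3 mm off its centre, and let go.
- **Toggle:** I pushed it only towards the pad, until the force reached 6–7 N, beyond the spring's 5 N, so I took it to be at its stop. It was held there for about 2.4 s and then eased back. I had no direct angle reading, but the pictures show it upright afterwards and the watch not moved.
- **In the case:** I lowered the watch to the floor before releasing it. It ended about 4 mm from the centre.
- **Last checks:** the arm was clear above the case, and no bystander appears to have moved.

Two readings disagreed slightly. The side and scene cameras differed by up to 8 mm on the pad's position, so I used the close-up wrist view. Each time I gripped the watch or set it down, the fingertips pressed lightly on the surface (11–22 N), well below the limits.

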